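Check the tea trolley's hand brake before service

ROBOT

A 6-joint arm with a two-finger parallel gripper is mounted at the origin on the work surface. World frame = base frame: x ahead of the robot, y to its left, z up, the work surface at z = 0. Lengths are in m, angles in degrees, forces in N, time in s.
With the tool pointing down it reaches from about 0.3 to 0.75 m from the base axis. Payload 8.5 kg.
Tool frame: the origin (TCP) lies at the very end of the fingers, on their centre line; the grasp point (between the pads) lies 19 mm behind it; z points along the fingers, y is the line along which they close (so a half turn about z gives the same grasp; the last joint's range is limited). The gripper opens to 85 mm and grips with 20 to 120 N. Pads are 22 mm wide; open, the fingers measure 114 mm over their backs; the gripper's body (76 mm by 85 mm) begins 54 mm behind the grasp point. The pads swing forward as they close: fully open they stand 13 mm farther back than shut.
Start: joints at [-87.794, 21.807, 74.336, -0, 83.858, -12.336], TCP at [0.138, -0.532, 0.231] pointing down, gripper open.
Joint ranges: [-178.18, 178.18], [-50.72, 133.34], [12.68, 142.11], [-81.47, 261.47], [9.98, 163.14], [-165.26, 165.26]. Speed limits (degrees/s): [136.94, 136.94, 180, 180, 180, 180].

INTERFACE

Orientations are given as a 3x3 rotation matrix whose columns are the frame's x, y, z axes.
In Python, from rig import env, optics, spotter gives the robot as it stands.
- The arm moves only by the shell command python3 -m crank 'ROWS' [FORCE]. ROWS is JSON, one flat list of numbers, 5 for each row, row after row: the finger opening in cm, from 0 to 8.54, then the shift along the tool's x, y, z in cm, then the turn about the tool's z in rad. A call has exactly 8 rows; each row shifts and turns the commanded pose from where the row before left it, along the tool's axes as they then stand; what a row does not reach is not made up. A row lasts 1/12 s, in which the tool goes at most 41.7 mm and 7.16 degrees, less where a joint would pass 70% of its speed; a pose out of reach is approached as far as the arm can. A call is refused whole if a number of a shift passes 4.17 or a number of a turn 0.125, either way. A call with a gripper value outside its range is refused whole. The fingers move at their own pace and stop on an object; FORCE is the grip in N (left out, the last holds). Time passes only in rows, so rows that do not move let the fingers close, or fill a call up. It gives the time, the measured TCP pose, the force, the opening and the grip force at its end, in the units of the state.
- env.observe(): the state, without advancing time (a new reading comes with each control period).
- optics.get_image(name): name is "scene" or "top"; returns a dict with "color" (400x640x3 uint8, red, green, blue), "intrinsics" (3x3 intrinsics, pixels), "distortion" ([k1, k2, p1, p2, k3] as OpenCV has them; the pictures are not rectified), "pose" (4x4, takes a point from camera to world coordinates). Camera axes: x right, y up, looking along -z (the intrinsics and any distortion apply to the point x, -y, -z); pixel columns grow to the right and rows downward; lengths in m; the calibration is good to about 2 mm. A picture is of the moment at which its call begins. There is no depth.
- env.close_job(): hands the job in; it is judged then, once.
Trained networks look in a picture, given as the dict that the camera call returned (one of the last four; its "shot" number tells which), for a name from the list of things; names that differ only in an ending like _2 or _b are one class to them, and where a whole thing is asked for, a point or a joint stands for the part that bears it (a point fixed in the world has none). Each returns a list of dicts, best first, with "score" (0 to 1); they miss things now and then, are a little off and sometimes report something else, mostly with a low value. They report only what shows in the picture. A call takes as long as a camera call.
- spotter.look_for(picture, query): "at" ([column, row] as shares, 0 to 1, of the picture: columns of its width, rows of its height, amid what is visible of it).
The state is a dict: "time_s": time; "q": joint angles; "qvel": joint speeds; "joint_efforts": joint torques, N m; "position": TCP position; "tool_rot": TCP orientation; "ft_force": force on the tool from outside, world axes, zero at the start; "wrist_torque": the same for the moment, N m; "grip_width": finger opening in m; "gripper_force": force on a finger pad.
Only numpy, scipy, OpenCV 4.12 (cv2) and the standard library are available. Lean on these libraries where they do the work, as an engineer would, in place of code of your own. Each camera call takes 0.05 s, during which the arm holds its last target. There are 200 camera calls.

TASK

Check the hand brake of the tea trolley: with the outside of your fingers press the brake lever in towards the push bar until it comes up firm, let it spring all the way back out, then press it in firm a second time and finish while still holding it there, so that I can look at the gap that is left between lever and bar. Press the lever only: do not force it, do not grip or lean on the bar or its bracket, and leave the tea things on the trolley where they stand.

Things in the scene. Friction and masses are not known exactly. Their poses are not given: they have to be found in the camera images.
- trolley: steel tea trolley at the far side of the counter, wheels chocked. Deck 700 x 460 mm level with the counter (z = 0), rim 28 mm high. Across its near end a level push bar, 25 mm tube, 450 mm long, axis 190 mm above the deck. Origin: deck level, straight below the middle of the bar; x from the bar along the deck (which begins at x = 90 mm), y along the bar, z up. Place and yaw change.
- brake: aluminium clamp and bracket of the hand brake on the push bar, 35 mm wide along the bar, reaching 56 mm from the bar's axis towards the deck. Origin: on the bar's axis, 190 mm above the deck; axes as the trolley's. Its place along the bar changes. A thin black conduit leaves it on its -y side and runs down.
- pin: upright hinge pin of the lever, 10 mm thick, in the bracket's fork; fixed. Origin: on the hinge axis, 190 mm above the deck, 42 mm from the bar's axis towards the deck (+x of the brake); axes as the brake's.
- lever_pad (a point): middle of the dark steel lever's finger part, on the blade's centre line; turns with the lever. In its own axes (the pin's when the lever is out) 50 mm in x and 98 mm in y from the pin. Blade 10 mm thick (x), 18 mm tall (z), straight along y from 28 mm before to 28 mm past here, then a 21 mm ball. The face to press is the outer one (+x), which looks along the deck, away from the bar.
- brake_lever (a joint): lever angle about the pin, rad: 0 = sprung right out, grows as the blade swings in to the bar (counter-clockwise from above). The return spring takes 2 N at the finger part, rising to 4 N at 0.30, where the brake bites and the lever stops hard, 30 to 45 mm of gap still left to the bar. Held firm means 10 to 20 N there; above 45 N it is damaged.
- teapot: loose bystander: amber glass teapot with a wooden side handle, 100 mm tall, 108 mm across; origin under its middle
- tumbler: loose bystander: white ceramic tumbler, 76 mm across, 100 mm tall; origin under its middle
- small_cup: loose bystander: small blue cup, 60 mm across, 62 mm tall; origin under its middle
- tea_bowl: loose bystander: terracotta tea bowl, 116 mm across, 65 mm tall; origin under its middle
- brass_cup: loose bystander: brass cup, 62 mm across, 75 mm tall; origin under its middle
- sake_bottle: loose bystander: small green glass bottle, 60 mm across, 170 mm tall; origin under its middle
- oak_box: loose bystander: square wooden box, 85 mm wide, 50 mm tall; origin under its middle

How it is judged (in metres and radians):
On the way, in this order (a step that is already met when the one before it is completed fails the run):
1. the lever is pressed in by the fingers until it is firm (value of joint brake_lever above 0.29 rad and contact force between the fingers and brake_lever above 7 N), for 0.2 s.
2. the lever is let all the way back out (value of joint brake_lever below 0.02 rad), for 0.1 s.
At the end, for the whole second after the job is handed in: the fingers hold the lever still, fully in against its stop (joint above 0.29 rad) with 7 to 30 N, after the second press (all of step 1 and contact force between the fingers and brake_lever below 30 N and velocity of joint brake_lever between -0.1 and 0.1 rad/s); the arm keeps its last pose, push and grip.
It fails at once if the lever is forced (more than 45 N) (contact force between the fingers and brake_lever above 45 N).
It fails at once if the lever is taken between the fingers, or worked from the bar side, instead of being pressed in with their outside (contact force between the fingers and brake_lever above 2 N and x of the grasp point in the frame of lever_pad below 0.003 m).
It fails at once if the lever is pressed by another part of the arm than the fingers (value of joint brake_lever above 0.05 rad and contact force between the arm and brake_lever above 3 N and contact force between the fingers and brake_lever below 0.5 N).
It fails at once if the trolley, its push bar or the brake's bracket is gripped or leaned on (more than 3 N) (contact force between any of the fingers, the arm and trolley above 3 N or contact force between any of the fingers, the arm and brake above 3 N).
It fails at once if a tea thing is moved by more than 15 mm or lifted (distance of any of teapot, tumbler, small_cup, tea_bowl, brass_cup, sake_bottle, oak_box from where it was at the start of the episode above 0.015 m).
It also fails if it takes over 53 s, if anything falls off the work surface, if the arm or the gripper's body presses on something with over 40 N, if the wrist force passes 120 N, or if a joint passes its speed limit or range.

## Working session

There is one attempt and no reset: what is moved stays moved. The work goes in short steps, Python scripts to look and compute and a shell command to move; the robot and the scene stay as the last step left them, time stands still between calls to the robot, and variables do not carry over. Pictures are saved under pics/ and viewed, at most 10 in all, crops included, and the job is handed in when it is done.

```bash
mkdir -p pics; ls
cat > h.py <<'E'
import numpy as np, cv2
from rig import env, optics, spotter
def ray(im,uv):
    d=cv2.undistortPoints(np.array([[uv]],float),np.array(im["intrinsics"],float),np.array(im["distortion"],float))[0,0]
    T=np.array(im["pose"]); r=T[:3,:3]@np.array([d[0],-d[1],-1.]); return T[:3,3],r/np.linalg.norm(r)
def onz(im,uv,z):
    o,r=ray(im,uv); return o+r*(z-o[2])/r[2]
def proj(im,P):
    T=np.linalg.inv(np.array(im["pose"])); p=(T[:3,:3]@np.atleast_2d(P).T).T+T[:3,3]
    p=p*[1,-1,-1]
    return cv2.projectPoints(p,np.zeros(3),np.zeros(3),np.array(im["intrinsics"],float),np.array(im["distortion"],float))[0][:,0]
E
python3 - <<'E'
from h import *
s=env.observe();print(s["position"],np.round(s["tool_rot"],3),s["time_s"])
for n in("scene","top"):
    im=optics.get_image(n);cv2.imwrite(f"pics/{n}0.png",im["color"][:,:,::-1])
    print(n,np.round(im["pose"],3))
    for q in("trolley","brake","pin","lever_pad","teapot","tumbler","sake_bottle","small_cup","tea_bowl","brass_cup","oak_box"):
        for r in spotter.look_for(im,q)[:2]:
            uv=np.array(r["at"])*[640,400]; print(q,round(r["score"],2),uv.round(),onz(im,uv,.19 if q in("brake","pin","lever_pad") else .04).round(3))
E
```

```text
pics
[ 0.13806364 -0.53206805  0.23071256] [[ 0.968  0.251 -0.   ]
 [ 0.251 -0.968  0.001]
 [ 0.    -0.001 -1.   ]] 0.0
scene [[-0.636 -0.437  0.636  1.398]
 [ 0.772 -0.37   0.517  0.628]
 [ 0.01   0.82   0.573  0.858]
 [ 0.     0.     0.     1.   ]]
trolley 0.59 [246. 328.] [0.939 0.071 0.04 ]
trolley 0.32 [349. 237.] [0.562 0.053 0.04 ]
brake 0.69 [371. 167.] [0.459 0.037 0.19 ]
pin 0.77 [388. 191.] [0.521 0.128 0.19 ]
lever_pad 0.59 [382. 188.] [0.519 0.112 0.19 ]
teapot 0.76 [252. 233.] [ 0.71  -0.142  0.04 ]
tumbler 0.56 [321. 219.] [ 0.552 -0.046  0.04 ]
sake_bottle 0.76 [279. 196.] [ 0.542 -0.204  0.04 ]
sake_bottle 0.45 [369. 169.] [ 0.259 -0.096  0.04 ]
small_cup 0.95 [383. 261.] [0.583 0.171 0.04 ]
small_cup 0.44 [373. 163.] [ 0.22  -0.106  0.04 ]
tea_bowl 0.77 [296. 248.] [ 0.682 -0.019  0.04 ]
tea_bowl 0.26 [350. 238.] [0.565 0.058 0.04 ]
brass_cup 0.73 [349. 237.] [0.562 0.055 0.04 ]
brass_cup 0.62 [321. 221.] [ 0.556 -0.04   0.04 ]
oak_box 0.69 [342. 284.] [0.709 0.143 0.04 ]
top [[ 0.01   0.984 -0.175  0.475]
 [-1.     0.011  0.005  0.011]
 [ 0.007  0.175  0.985  0.987]
 [ 0.     0.     0.     1.   ]]
trolley 0.79 [324. 120.] [ 0.859 -0.012  0.04 ]
brake 0.85 [298. 288.] [0.447 0.041 0.19 ]
pin 0.83 [260. 250.] [0.522 0.119 0.19 ]
pin 0.39 [254. 256.] [0.51  0.131 0.19 ]
lever_pad 0.59 [258. 252.] [0.517 0.123 0.19 ]
teapot 0.67 [372. 180.] [ 0.706 -0.132  0.04 ]
tumbler 0.69 [328. 226.] [ 0.588 -0.023  0.04 ]
tumbler 0.23 [300. 286.] [0.446 0.042 0.04 ]
sake_bottle 0.62 [392. 230.] [ 0.582 -0.179  0.04 ]
sake_bottle 0.25 [289. 233.] [0.572 0.071 0.04 ]
small_cup 0.71 [248. 232.] [0.573 0.168 0.04 ]
tea_bowl 0.55 [316. 177.] [0.711 0.007 0.04 ]
brass_cup 0.95 [291. 234.] [0.569 0.066 0.04 ]
oak_box 0.56 [265. 179.] [0.703 0.132 0.04 ]
```

Run:
```python
import cv2
a=cv2.imread("pics/top0.png");b=cv2.imread("pics/scene0.png")
cv2.imwrite("pics/t1.png",cv2.resize(a[160:340,180:420],None,fx=3.3,fy=3.3,interpolation=cv2.INTER_CUBIC)[:594])
cv2.imwrite("pics/s1.png",cv2.resize(b[120:300,230:470],None,fx=3.3,fy=3.3,interpolation=cv2.INTER_CUBIC)[:594])
```

```text
(no output)
```

View pics/t1.png

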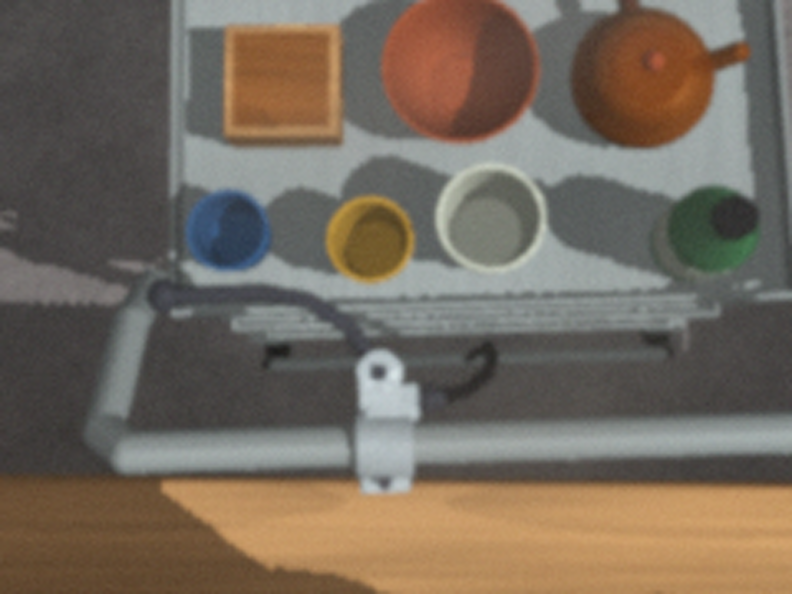

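View pics/s1.png

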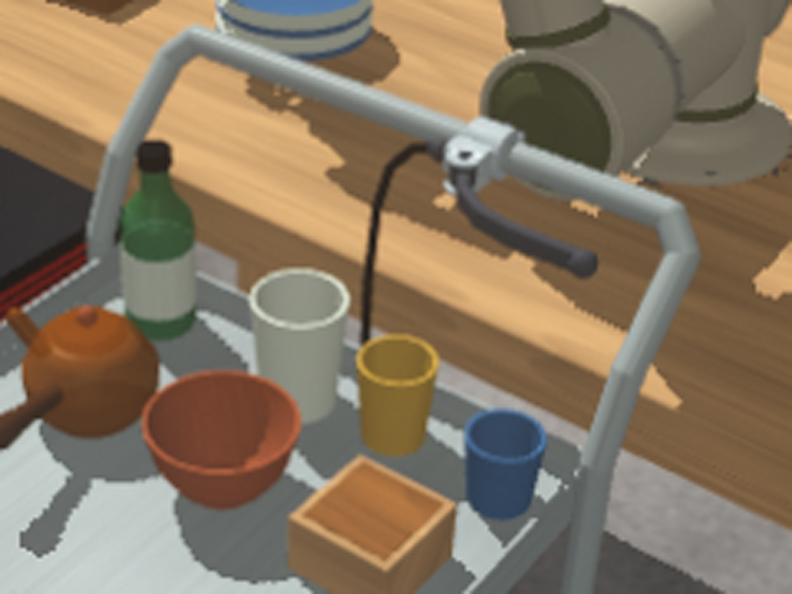

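The pictures show the bar running almost parallel to world y. In the top crop the pin is at about (379,372) and the lever's ball at (159,293). In the scene crop the ball is at (583,264) and the pin at (465,157).

```bash
cat > geo.py <<'E'
from h import *
t=optics.get_image("top");s=optics.get_image("scene")
tc=lambda u,v:(180+u/3.3,160+v/3.3); sc=lambda u,v:(230+u/3.3,120+v/3.3)
def tri(a,b):
    A=np.zeros((3,3));c=np.zeros(3)
    for o,r in(ray(t,a),ray(s,b)):
        M=np.eye(3)-np.outer(r,r);A+=M;c+=M@o
    return np.linalg.solve(A,c)
ball=tri(tc(159,293),sc(583,264)); pin=tri(tc(379,372),sc(465,157))
b1=onz(t,tc(125,453),.19);b2=onz(t,tc(788,434),.19)
print("ball",ball,onz(t,tc(159,293),.19),"pin",pin,onz(t,tc(379,372),.2))
d=b1-b2;yaw=np.arctan2(-d[0],d[1]);print("bar",b1,b2,"yaw",np.degrees(yaw))
R=lambda a:np.array([[np.cos(a),-np.sin(a)],[np.sin(a),np.cos(a)]])
p=pin[:2]
bl=R(yaw).T@(ball[:2]-p);print("ball in pin",bl,"bar from pin",R(yaw).T@(b2[:2]-p))
for th in(0,.15,.3):
    a=yaw+th
    print(th,"pad",p+R(a)@[.05,.098],"tool centre",p+R(a)@[.066,.098], "normal deg",np.degrees(a))
E
python3 geo.py
```

```text
ball [0.52343797 0.18173174 0.18994612] [0.52320456 0.18209679 0.19      ] pin [0.47663921 0.04782431 0.20164767] [0.47718243 0.04708092 0.2       ]
bar [0.42844028 0.19747578 0.19      ] [ 0.4434005  -0.19766399  0.19      ] yaw 2.168216596664685
ball in pin [0.05183144 0.132041  ] bar from pin [-0.04250259 -0.24405501]
0 pad [0.52289573 0.14764582] tool centre [0.53888428 0.14825116] normal deg 2.168216596664685
0.15 pad [0.50745918 0.15343742] tool centre [0.52317773 0.15642526] normal deg 10.762583523627033
0.3 pad [0.49133048 0.15685718] tool centre [0.50642603 0.16216042] normal deg 19.35695045058938
```

```bash
python3 -m crank '[0,2.4,-2.3,-0.25,0, 0,2.4,-2.3,-0.25,0, 0,2.4,-2.3,-0.25,0, 0,2.4,-2.3,-0.25,0, 0,2.4,-2.3,-0.25,0, 0,2.4,-2.3,-0.25,0, 0,2.4,-2.3,-0.25,0, 0,2.4,-2.3,-0.25,0]' 40
python3 -m crank '[0,2.4,-2.3,0,0, 0,2.4,-2.3,0,0, 0,2.4,-2.3,0,0, 0,2.4,-2.3,0,0, 0,2.4,-2.3,0,0, 0,2.4,-2.3,0,0, 0,2.4,-2.3,0,0, 0,2.4,-2.3,0,0]'
```

```text
time_s: 1.97
position: [0.2783, -0.3046, 0.2516]
tool_rot: [[0.968, 0.251, 0.0], [0.251, -0.968, -0.0], [0.0, 0.0, -1.0]]
ft_force: [1.0, -0.1, 0.3]
grip_width: 0.0001
gripper_force: 0.0
time_s: 2.63
position: [0.418, -0.0781, 0.2516]
tool_rot: [[0.968, 0.251, 0.001], [0.251, -0.968, -0.0], [0.0, 0.0, -1.0]]
ft_force: [0.8, -0.8, -0.1]
grip_width: -0.0001
gripper_force: 0.0
```

```bash
python3 -m crank '[0,2.45,-2.28,0,0, 0,2.45,-2.28,0,0, 0,2.45,-2.28,0,0, 0,2.45,-2.28,0,0, 0,2.45,-2.28,0,0, 0,2.45,-2.28,0,0, 0,2.45,-2.28,0,-0.04, 0,2.45,-2.28,0,-0.04]'
```

```text
time_s: 3.3
position: [0.5609, 0.1483, 0.2513]
tool_rot: [[0.944, 0.329, 0.0], [0.329, -0.944, -0.0], [0.0, 0.0, -1.0]]
ft_force: [0.4, -1.2, 1.1]
grip_width: 0.0002
gripper_force: 0.0
```

```bash
python3 -m crank '[0,0,0,1,0, 0,0,0,1.5,0, 0,0,0,1.5,0, 0,0,0,1.5,0, 0,0,0,1.5,0, 0,0,0,1.0,0, 0,0,0,0.5,0, 0,0,0,0,0]'
python3 - <<'E'
from h import *
for n in("top","scene"):
    im=optics.get_image(n)["color"];b=im[160:340,180:420] if n=="top" else im[120:300,230:470]
    cv2.imwrite(f"pics/{n}2.png",cv2.resize(b,None,fx=2.2,fy=2.2,interpolation=cv2.INTER_CUBIC)[:,:,::-1])
a=np.hstack([0*0+cv2.imread("pics/top2.png")[:,60:440],cv2.imread("pics/scene2.png")[:,60:440]]);cv2.imwrite("pics/c2.png",a)
E
```

```text
time_s: 3.97
position: [0.5599, 0.1467, 0.1655]
tool_rot: [[0.945, 0.328, -0.002], [0.328, -0.945, -0.0], [-0.002, -0.0, -1.0]]
ft_force: [-0.3, 0.6, 0.7]
grip_width: 0.0001
gripper_force: 0.0
```

View pics/c2.png

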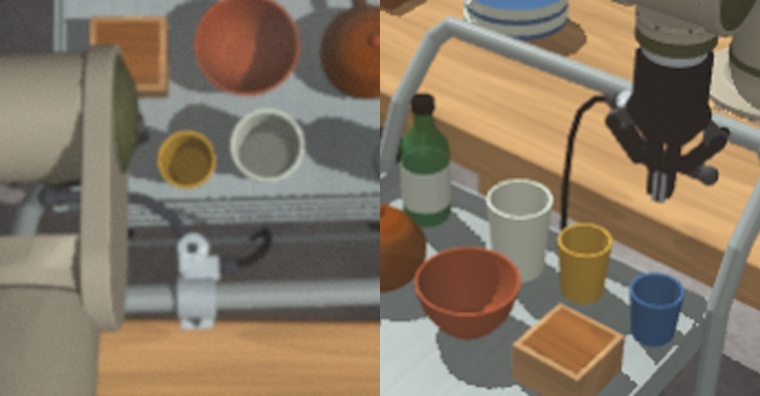

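The fingers stand free on the outer side of the lever, closed, with the tip at about (658,190) in the right-hand half. Nothing else is near them.

```bash
python3 -m crank '[0,-0.16,-0.08,0,0, 0,-0.16,-0.08,0,0, 0,-0.16,-0.08,0,0, 0,-0.16,-0.08,0,0, 0,-0.16,-0.08,0,0, 0,-0.16,-0.08,0,0, 0,-0.16,-0.08,0,0, 0,-0.16,-0.08,0,0]'
python3 -m crank '[0,-0.3,-0.24,0,0, 0,-0.3,-0.24,0,0, 0,-0.3,-0.24,0,0, 0,-0.3,-0.24,0,0, 0,-0.3,-0.24,0,0, 0,-0.3,-0.24,0,0, 0,-0.3,-0.24,0,0, 0,0,0,0,0]'
```

```text
time_s: 4.73
position: [0.5458, 0.1486, 0.1664]
tool_rot: [[0.945, 0.328, -0.0], [0.328, -0.945, 0.0], [-0.0, -0.0, -1.0]]
ft_force: [0.0, -0.2, 0.9]
grip_width: 0.0003
gripper_force: 0.0
time_s: 5.4
position: [0.52, 0.1579, 0.1664]
tool_rot: [[0.945, 0.328, -0.0], [0.328, -0.945, 0.0], [-0.0, -0.0, -1.0]]
ft_force: [3.3, 2.3, -2.3]
grip_width: 0.0001
gripper_force: 2.1
```

```bash
python3 -m crank '[0,-0.12,-0.08,0,0, 0,-0.12,-0.08,0,0, 0,-0.12,-0.08,0,0, 0,-0.12,-0.08,0,0, 0,-0.12,-0.08,0,0, 0,-0.12,-0.08,0,0, 0,-0.12,-0.08,0,0, 0,0,0,0,0]'
```

```text
time_s: 6.07
position: [0.5107, 0.1601, 0.1663]
tool_rot: [[0.945, 0.328, -0.0], [0.328, -0.945, -0.0], [-0.0, 0.0, -1.0]]
ft_force: [3.2, 2.5, -0.6]
grip_width: 0.0003
gripper_force: 2.1
```

```bash
python3 -m crank '[0,-0.05,-0.02,0,0, 0,-0.05,-0.02,0,0, 0,-0.05,-0.02,0,0, 0,-0.05,-0.02,0,0, 0,0,0,0,0, 0,0,0,0,0, 0,0,0,0,0, 0,0,0,0,0]'
```

```text
time_s: 6.73
position: [0.5089, 0.1604, 0.1663]
tool_rot: [[0.945, 0.328, 0.0], [0.328, -0.945, 0.001], [0.001, -0.0, -1.0]]
ft_force: [4.4, 3.7, -1.9]
grip_width: -0.0002
gripper_force: 2.6
```

```bash
python3 -m crank '[0,-0.05,0,0,0, 0,-0.05,0,0,0, 0,0,0,0,0, 0,0,0,0,0, 0,0,0,0,0, 0,0,0,0,0, 0,0,0,0,0, 0,0,0,0,0]'
```

```text
time_s: 7.4
position: [0.508, 0.1605, 0.1664]
tool_rot: [[0.945, 0.328, 0.001], [0.328, -0.945, 0.001], [0.001, -0.001, -1.0]]
ft_force: [4.9, 7.1, -1.5]
grip_width: 0.0
gripper_force: 3.4
```

```bash
python3 -m crank '[0,-0.05,-0.04,0,0, 0,-0.05,-0.04,0,0, 0,0,0,0,0, 0,0,0,0,0, 0,0,0,0,0, 0,0,0,0,0, 0,0,0,0,0, 0,0,0,0,0]'
```

```text
time_s: 8.07
position: [0.508, 0.1605, 0.1665]
tool_rot: [[0.945, 0.327, 0.003], [0.327, -0.945, 0.001], [0.004, 0.0, -1.0]]
ft_force: [10.3, 5.3, -4.6]
grip_width: -0.0002
gripper_force: 5.5
```

```bash
python3 -m crank '[0,-0.04,0,0,0, 0,-0.04,0,0,0, 0,0,0,0,0, 0,0,0,0,0, 0,0,0,0,0, 0,0,0,0,0, 0,0,0,0,0, 0,0,0,0,0]'
python3 - <<'E'
from h import *
for n in("top","scene"):
    im=optics.get_image(n)["color"]
    b=im[230:310,180:340] if n=="top" else im[130:210,340:460]
    cv2.imwrite(f"pics/{n}3.png",cv2.resize(b,None,fx=5,fy=5,interpolation=cv2.INTER_CUBIC)[:,:,::-1])
E
```

```text
time_s: 8.73
position: [0.508, 0.1606, 0.1665]
tool_rot: [[0.945, 0.327, 0.005], [0.327, -0.945, 0.002], [0.005, 0.0, -1.0]]
ft_force: [14.2, 6.4, -6.4]
grip_width: -0.0004
gripper_force: 7.4
```

View pics/scene3.png

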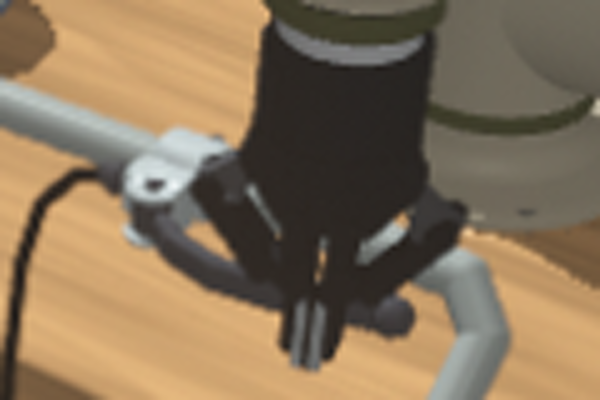

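The lever is in: the ball is at (400,318) in the crop, and the position stays put while the force rises. I'll check the lever angle from the ball position.

Run:
```python
from h import *
s=optics.get_image("scene");y=np.radians(2.17)
for th in(0,.2,.25,.3,.35):
    a=y+th;c,n=np.cos(a),np.sin(a);p=[.4766+c*.0518-n*.132,.0478+n*.0518+c*.132,.19]
    print(th,(proj(s,p)[0]-[340,130])*5)
```

```text
0 [334.27106592 349.7361797 ]
0.2 [377.51878896 328.99193328]
0.25 [386.70836635 323.05070876]
0.3 [395.20483299 316.84799802]
0.35 [402.9910939  310.40504904]
```

```bash
python3 -m crank '[0,0.72,0.47,0,0, 0,0.72,0.47,0,0, 0,0.72,0.47,0,0, 0,0.72,0.47,0,0, 0,0.72,0.47,0,0, 0,0.72,0.47,0,0, 0,0,0,0,0, 0,0,0,0,0]'
python3 - <<'E'
from h import *
im=optics.get_image("scene")["color"][130:210,340:460]
cv2.imwrite("pics/s4.png",cv2.resize(im,None,fx=5,fy=5,interpolation=cv2.INTER_CUBIC)[:,:,::-1])
E
```

```text
time_s: 9.55
position: [0.5558, 0.1473, 0.166]
tool_rot: [[0.945, 0.327, -0.001], [0.327, -0.945, -0.0], [-0.001, -0.0, -1.0]]
ft_force: [0.7, 0.0, 0.3]
grip_width: 0.0
gripper_force: 0.0
```

View pics/s4.png

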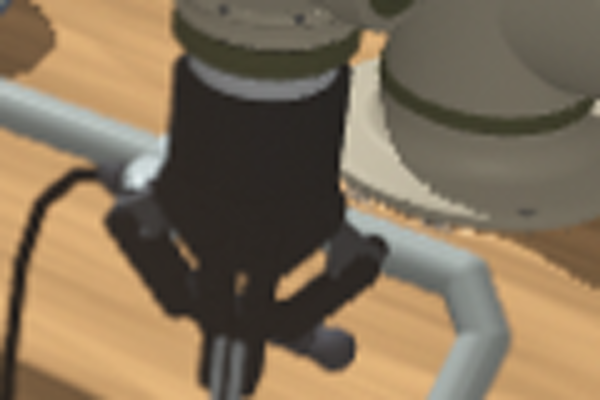

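The ball is back at (332,348), so the lever is fully out. Now the second press.

```bash
python3 -m crank '[0,-0.6,-0.43,0,0, 0,-0.6,-0.43,0,0, 0,-0.6,-0.43,0,0, 0,-0.6,-0.43,0,0, 0,-0.6,-0.43,0,0, 0,-0.6,-0.43,0,0, 0,-0.3,-0.2,0,0, 0,0,0,0,0]'
python3 -m crank '[0,-0.05,-0.03,0,0, 0,-0.05,-0.03,0,0, 0,-0.05,0,0,0, 0,-0.05,0,0,0, 0,0,0,0,0, 0,0,0,0,0, 0,0,0,0,0, 0,0,0,0,0]'
```

```text
time_s: 10.27
position: [0.5092, 0.1614, 0.1666]
tool_rot: [[0.945, 0.328, 0.0], [0.328, -0.945, -0.0], [0.0, 0.0, -1.0]]
ft_force: [3.1, 0.9, -1.7]
grip_width: -0.0001
gripper_force: 1.8
time_s: 10.93
position: [0.5084, 0.1615, 0.1665]
tool_rot: [[0.945, 0.328, 0.001], [0.328, -0.945, 0.001], [0.002, -0.001, -1.0]]
ft_force: [4.0, 6.0, 1.7]
grip_width: -0.0002
gripper_force: 2.9
```

```bash
python3 -m crank '[0,-0.05,0,0,0, 0,-0.05,0,0,0, 0,-0.05,0,0,0, 0,-0.05,0,0,0, 0,0,0,0,0, 0,0,0,0,0, 0,0,0,0,0, 0,0,0,0,0]'
```

```text
time_s: 11.6
position: [0.5076, 0.1616, 0.1666]
tool_rot: [[0.945, 0.328, 0.004], [0.328, -0.945, 0.003], [0.005, -0.002, -1.0]]
ft_force: [9.5, 10.3, -2.5]
grip_width: 0.0003
gripper_force: 6.3
```

```bash
python3 -m crank '[0,-0.05,0,0,0, 0,0,0,0,0, 0,0,0,0,0, 0,0,0,0,0, 0,0,0,0,0, 0,0,0,0,0, 0,0,0,0,0, 0,0,0,0,0]'
python3 - <<'E'
from h import *
im=optics.get_image("scene")["color"][120:300,230:470]
cv2.imwrite("pics/s5.png",cv2.resize(im,None,fx=3.3,fy=3.3,interpolation=cv2.INTER_CUBIC)[:,:,::-1])
E
```

```text
time_s: 12.27
position: [0.5076, 0.1615, 0.1667]
tool_rot: [[0.945, 0.327, 0.005], [0.327, -0.945, 0.004], [0.006, -0.002, -1.0]]
ft_force: [12.3, 10.4, -3.8]
grip_width: -0.0002
gripper_force: 7.5
```

View pics/s5.png

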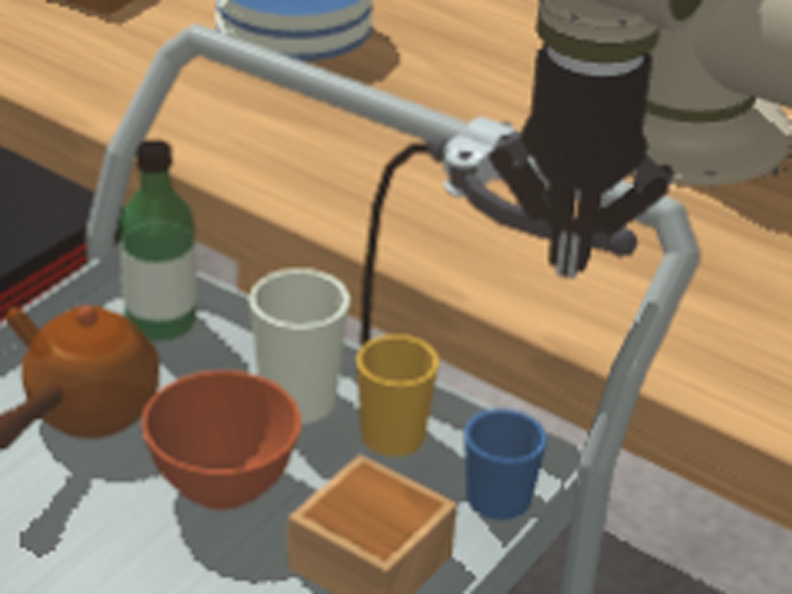

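The lever is held in, with the ball at (622,242), and the tea things are where they were. The push is about 15 N normal to the blade.

```bash
python3 -c "
from rig import env
print(env.close_job())"
```

```text
the job is handed in; nothing more can be done
None
```

I pressed the brake lever in firm, let it spring all the way back out, pressed it in a second time, and handed the job in while still holding it against its stop with about 15 N; the tea things were still in place in the last picture, and no verdict was returned.

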